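# Weigh the portion pail on the hook scale

## Task

Weigh the lidded steel pail: hang it by its handle loop on the hook of the sprung scale, easing its weight onto the spring so that the hook never jerks or bounces (it must not move faster than about 6 cm a second, also when you let go), and leave it hanging on its own, quite still, for a couple of seconds. Then ease it off the hook just as slowly and stand it gently and upright on the middle of the round wooden board, and let go. Keep the gripper off the scale, do not wrench or overload its hook, and leave the other kitchen things where they stand.

Things in the scene. Friction and masses are not known exactly. Their poses are not given: they have to be found in the camera images.
- pail_grip (a point): Centre of the dark wooden grip block on top of the lidded steel pail (loose, 0.2 to 0.85 kg, not known beforehand). The block is 22 mm (pail x) by 30 mm (pail y) by 36 mm high. This point is 157 mm above the pail's foot, 79 mm above its flat lid (84 mm across) and 22 mm above the bar of the handle loop that joins the block to the lid.
- pail_bar (a point): Centre of the top bar of the pail's handle loop: 8 mm round steel, straight for 26 mm along the pail's y, then sloping out and down to 72 mm apart on the lid, all in the pail's y-z plane. 22 mm below the grip block's centre, 135 mm above the foot. The open window below the bar is 53 mm high; the hook goes through it along the pail's x, from either side.
- pail_base (a point): Centre of the pail's foot (68 mm across); axes as the pail, z up through the grip block.
- hook_seat (a point): Where the middle of the pail's bar rests on the scale's hook; 268 mm above the table unloaded, and sinks with the load. Axes as the scale's: the hook (8 mm round bar) opens to -x, has a level seat 16 mm long, its upturned tip is 25 mm along -x and 12 mm above this point, so raise the bar 20 mm to clear it. The hook's lowest point is 12 mm below; the carriage's front is 75 mm along +x.
- hook (a joint): How far the sprung hook is drawn straight down, m: 0 unloaded (upper stop), 0.115 at its lower stop. About 1 N per 10 mm after a start of 0.1 N, so the pail alone draws it down by some 18 to 83 mm. Lightly damped: a pail let go before the spring carries it drops and bounces, one pressed too low springs up.
- scale: The scale, fixed on the table: steel base plate 200 x 130 x 12 mm, white column (40 x 64 mm, top 289 mm above the table) with tick marks. Origin on the table at the middle of the base plate; the hook seat lies 50 mm along its -x, the column's middle 60 mm along its +x.
- board_top (a point): Centre of the top face of the fixed round wooden board, 130 mm across, 14 mm thick.
- cup_mid (a point): Middle of an open glass cup, 66 mm across, 85 mm high; a bystander.
- jar_mid (a point): Middle of a closed amber jar, 64 mm across, 90 mm high; a bystander.
- ladle_grip (a point): Handle of a steel serving spoon, 240 mm long, lying on the table; a bystander.
- shaker_mid (a point): Middle of a steel shaker, 40 mm across, 72 mm high; a bystander.
- cutter_mid (a point): Middle of a plain steel ring cutter lying flat, 60 mm across, 35 mm high; a bystander.
- tin_mid (a point): Middle of a closed bright tin, 56 mm across, 60 mm high; a bystander.
- board: The round wooden board as a whole (fixed); origin at the centre of its underside.
- pail: The pail as a whole; origin at the centre of its foot, the same point and axes as point pail_base.
There are look-alikes about, which are no part of the job. What is shaped like the pail but purple is not meant. Several things look just like the board: the one meant starts farthest to the robot's right.

How it is judged:
On the way:
1. the pail hangs by its bar on the hook on its own, still, for a second (distance between pail_bar and hook_seat below 0.012 m and value of joint hook above 0.01 m and velocity of joint hook between -0.015 and 0.015 m/s and linear speed of pail below 0.03 m/s and angle between pail_base's own z axis and vertical below 0.2 rad and contact force between each of the fingers, the arm and pail below 0.05 N), for 1 s.
At the end, for the whole second after the job is handed in: The pail stands at rest and upright (within 0.08 rad) on the round board, its foot within 30 mm of the board's centre and within 4 mm of its top, let go; the hook is back within 6 mm of its unloaded height (horizontal distance between pail_base and board_top below 0.03 m and z of pail_base in the frame of board_top between -0.004 and 0.004 m and angle between pail_base's own z axis and vertical below 0.08 rad and linear speed of pail below 0.02 m/s and value of joint hook below 0.006 m); the robot touches nothing.
It fails at once if the hook moves up or down faster than 0.08 m/s (dropped onto the spring, bounced or snatched off) (velocity of joint hook above 0.08 m/s or velocity of joint hook below -0.08 m/s).
It fails at once if the hook is wrenched or overloaded: the pail and the scale press on each other with more than 20 N, or the hook is drawn down by more than 105 mm (contact force between pail and scale above 20 N or value of joint hook above 0.105 m).
It fails at once if the robot presses on the scale with more than 2 N (contact force between any of the fingers, the arm and scale above 2 N).
It fails at once if the pail is set down on the board with more than 80 N (contact force between pail and board above 80 N).
It fails at once if a bystander is moved by more than 25 mm (distance of any of cup_mid, jar_mid, ladle_grip, shaker_mid, cutter_mid, tin_mid from where it was at the start of the episode above 0.025 m).
It also fails if it takes over 72 s, if anything falls off the work surface, if the arm or the gripper's body presses on something with over 40 N, if the wrist force passes 120 N, or if a joint passes its speed limit or range.

## Robot

A 7-joint arm with a two-finger parallel gripper is mounted at the origin on the work surface. World frame = base frame: x ahead of the robot, y to its left, z up, the work surface at z = 0. Lengths are in m, angles in rad, forces in N, time in s.
With the tool pointing down it reaches from about 0.4 to 0.85 m from the base axis. Payload 4.5 kg.
Tool frame: the origin (TCP) lies at the very end of the fingers, on their centre line; the grasp point (between the pads) lies 19 mm behind it (tcp_to_grasp is the z of the grasp point in the tool frame, in m); z points along the fingers, y is the line along which they close (so a half turn about z gives the same grasp; the last joint's range is limited). The gripper opens to 88 mm and grips with 3 to 60 N. Pads are 18 mm wide; open, the fingers measure 123 mm over their backs; the gripper's body (75 mm by 187 mm) begins 45 mm behind the grasp point.
Start: joints at [-1.289, 0.689, -0.195, 1.565, 0.157, 0.902, -0.215], TCP at [0.153, 0.606, 0.239] pointing down, gripper open.
Joint ranges: [-3.01, 3.01], [-0.46, 2.08], [-1.47, 1.51], [0.13, 2.56], [-1, 4.14], [0.04, 2.09], [-2.66, 2.66]. Speed limits (rad/s): [2.57, 2.57, 3.14, 3.14, 3.14, 3.14, 3.14].

## Interface

Orientations are given as a unit quaternion [x, y, z, w].
In Python, from plant import * gives the robot as it stands. The module is installed in compiled form; this text tells all that it offers.
- The arm moves only by the shell command python3 -m jog 'ROWS' [OPENING] [FORCE]. ROWS is JSON, a list that holds one entry, the list of rows, each a list of 6 numbers: the shift along the tool's x, y, z in m, then the turn, a rotation vector about the tool's x, y, z in rad. In form: [[[dx, dy, dz, ax, ay, az], ...]]. A call has 1 to 12 rows; each row shifts and turns the commanded pose from where the row before left it, along the tool's axes as they then stand; what a row does not reach is not made up. A row lasts 1/8 s, in which the tool goes at most 62.5 mm and 10.7 degrees, less where a joint would pass 70% of its speed; a pose out of reach is approached as far as the arm can. A call with a gripper value outside its range is refused whole. OPENING is the finger opening in m, from 0 to 0.0881, set as the call begins (- or left out, the last holds). The fingers move at their own pace and stop on an object; FORCE is the grip in N (left out, the last holds). Time passes only in rows, so rows that do not move let the fingers close. It gives the time, the measured TCP pose, the force, the opening and the grip force at its end, in the units of the state.
- get_state(): the state, without advancing time (a new reading comes with each control period).
- snapshot(name): name is "side" or "top" or "wrist"; returns a dict with "frame" (384x512x3 uint8, red, green, blue), "mtx" (3x3 intrinsics, pixels), "xyz" and "orientation" of the camera in the world; the wrist camera has in their place "mount" (4x4, takes a point from camera to tool coordinates, whose origin is the TCP and whose axes are the flange's). Camera axes: x right, y down, z forward; pixel columns grow to the right and rows downward; lengths in m; the calibration is good to about 2 mm. The wrist camera is an equidistant fisheye: a pixel r from the principal point sees the ray r / f radians off the axis. A picture is of the moment at which its call begins: read the wrist's pose just before it. There is no depth.
- finish_job(): hands the job in; it is judged then, once.
The state is a dict: "clock": time; "q": joint angles; "qd": joint speeds; "joint_torque": joint torques, N m; "tool_pos": TCP position; "eef_rot": TCP orientation; "contact_force": force on the tool from outside, world axes, zero at the start; "moment": the same for the moment, N m; "opening": opening from 0.0 (shut) to 1.0 (fully open); "finger_force": force on a finger pad.
Only numpy, scipy, OpenCV 4.12 (cv2) and the standard library are available. Lean on these libraries where they do the work, as an engineer would, in place of code of your own. Each camera call takes 0.05 s, during which the arm holds its last target. There are 200 camera calls.

## Working session

There is one attempt and no reset: what is moved stays moved. The work goes in short steps, Python scripts to look and compute and a shell command to move; the robot and the scene stay as the last step left them, time stands still between calls to the robot, and variables do not carry over. Pictures are saved under pics/ and viewed, at most 11 in all, crops included, and the job is handed in when it is done.

```bash
mkdir -p pics; cat > h.py <<'E'
from plant import *
import numpy as np, cv2
from scipy.spatial.transform import Rotation as R
def save(name,fn):
    s=snapshot(name); cv2.imwrite('pics/'+fn,s['frame'][:,:,::-1]); np.save('pics/'+fn+'.npy',s,allow_pickle=True); return s
def Rm(o):
    o=np.array(o); return o if o.shape==(3,3) else R.from_quat(o).as_matrix()
def ray(s,u,v):
    d=Rm(s['orientation'])@np.linalg.inv(s['mtx'])@[u,v,1]; return np.array(s['xyz']),d/np.linalg.norm(d)
def atz(s,u,v,z):
    o,d=ray(s,u,v); return o+d*(z-o[2])/d[2]
def proj(s,p):
    c=Rm(s['orientation']).T@(np.array(p)-s['xyz']); c=s['mtx']@c; return c[:2]/c[2]
def load(fn): return np.load('pics/'+fn+'.npy',allow_pickle=True).item()
def tri(a,ua,b,ub):
    A=[];r=[]
    for s,u in((a,ua),(b,ub)):
        o,d=ray(s,*u);P=np.eye(3)-np.outer(d,d);A.append(P);r.append(P@o)
    return np.linalg.lstsq(np.vstack(A),np.hstack(r),rcond=None)[0]
E
python3 - <<'E'
from h import *
np.set_printoptions(precision=4,suppress=True)
print(get_state())
a=save('side','s0.png');b=save('top','t0.png')
for s in(a,b):print(s['mtx'],s['xyz'],s['orientation'])
ims=[cv2.resize(s['frame'][:,:,::-1],(800,600),interpolation=cv2.INTER_CUBIC) for s in(a,b)]
cv2.imwrite('pics/s0b.png',ims[0]);cv2.imwrite('pics/t0b.png',ims[1])
E
```

```text
{'clock': 0.0, 'q': array([-1.2892,  0.69  , -0.1945,  1.5663,  0.1573,  0.9025, -0.2151]), 'qd': array([ 0.0002, -0.001 ,  0.0008, -0.0017,  0.0013, -0.0002, -0.0011]), 'joint_torque': array([ -0.0001, -52.7562,  -1.2668, -15.3436,  -0.0526,   0.0063,
         0.0002]), 'tool_pos': array([0.1532, 0.6053, 0.2379]), 'eef_rot': array([ 0.1235,  0.9923, -0.0009, -0.0001]), 'contact_force': array([ 0.4141,  0.8044, -0.2585]), 'moment': array([-0.0191,  0.043 , -0.0149]), 'finger_force': 0.0, 'opening': 0.99964076025292}
[[450.7556   0.     253.1214]
 [  0.     450.7556 193.9745]
 [  0.       0.       1.    ]] [ 0.0437 -0.7044  1.1247] [ 0.885  -0.2946  0.1083 -0.3439]
[[436.5154   0.     256.6842]
 [  0.     436.5154 192.9402]
 [  0.       0.       1.    ]] [ 0.3531 -0.0324  1.6001] [-0.703   0.7081 -0.0427  0.0509]
```

View pics/s0b.png

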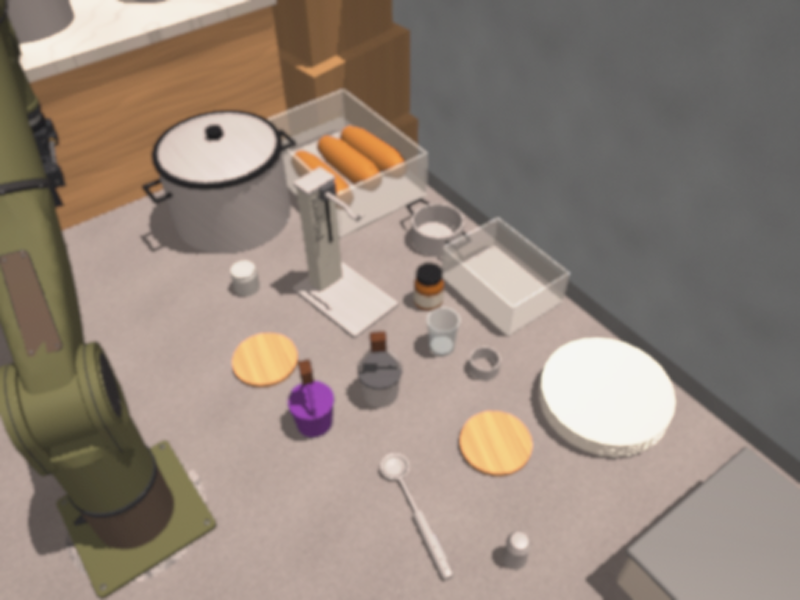

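View pics/t0b.png

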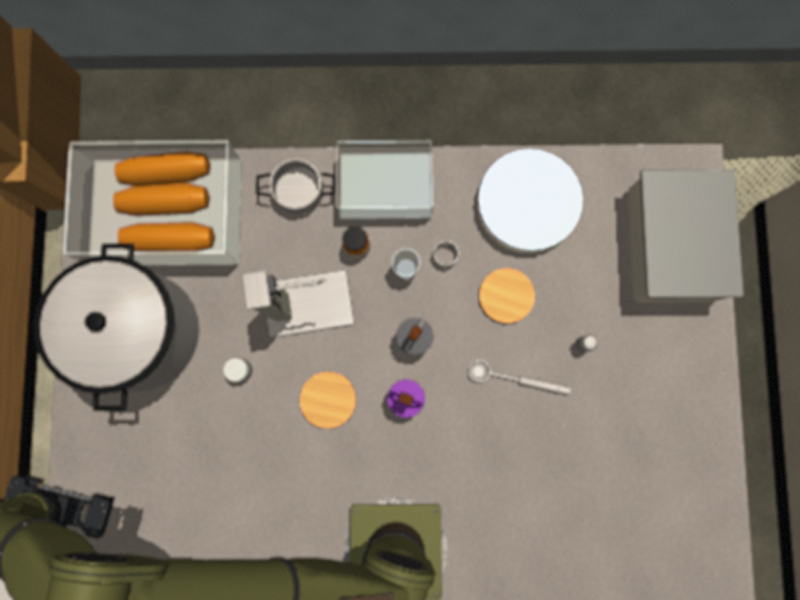

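The grey pail is at top (413,340) and side (378,375); the purple one at top (405,400) is the look-alike. There are two boards, at top (507,296) and (328,400). The one at (507,296) is farther right (smaller y), so it is the one meant. The scale is at top (300,300), with its hook at side (345,205).

```bash
python3 - <<'E'
from h import *
np.set_printoptions(precision=4,suppress=True)
a=load('s0.png');b=load('t0.png')
def crop(s,u,v,w,h,k):
    return cv2.resize(s['frame'][v:v+h,u:u+w,::-1],None,fx=k,fy=k,interpolation=cv2.INTER_CUBIC)
# each 5x
m=np.vstack([np.hstack([crop(a,215,205,80,60,5),crop(b,232,190,80,60,5)]),np.hstack([crop(a,185,105,80,60,5),crop(b,150,165,80,60,5)])])
cv2.imwrite('pics/c1.png',m)
sc=.64
for n,t,sd,z in(('board',(507,296),(496,442),.014),('tin',(236,371),(244,272),.06),('cup',(405,256),(443,316),.085),('cutter',(446,255),(484,357),.035),('jar',(355,240),(430,272),.09),('shaker',(588,342),(517,538),.072)):
    print(n,atz(b,t[0]*sc,t[1]*sc,z),atz(a,sd[0]*sc,sd[1]*sc,z))
E
```

```text
board [ 0.5753 -0.2631  0.014 ] [ 0.5781 -0.268   0.014 ]
tin [0.4031 0.3579 0.06  ] [0.4064 0.3468 0.06  ]
cup [ 0.6586 -0.025   0.085 ] [ 0.6513 -0.0227  0.085 ]
cutter [ 0.6702 -0.1205  0.035 ] [ 0.6771 -0.1206  0.035 ]
jar [0.6954 0.0878 0.09  ] [0.7034 0.084  0.09  ]
shaker [ 0.4619 -0.4326  0.072 ] [ 0.4617 -0.4372  0.072 ]
```

View pics/c1.png

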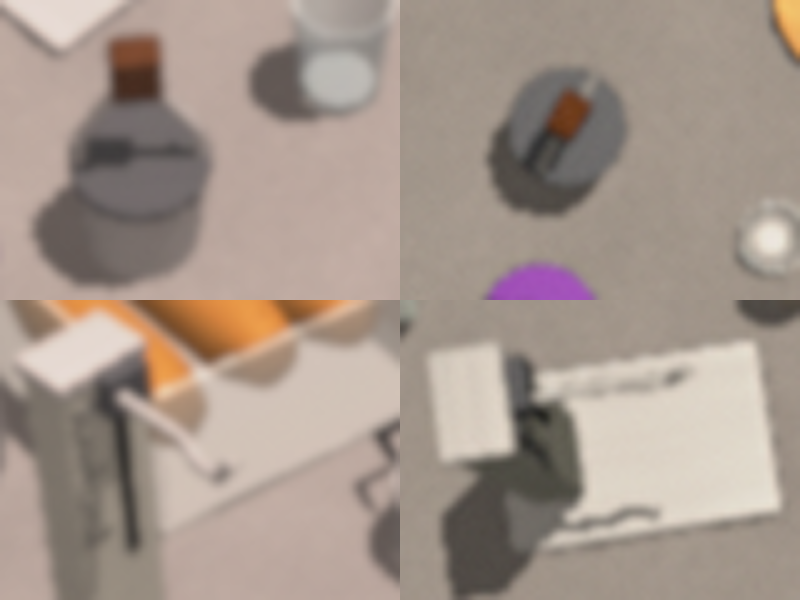

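```bash
python3 - <<'E'
from h import *
np.set_printoptions(precision=4,suppress=True)
a=load('s0.png');b=load('t0.png')
t=lambda u,v:(232+(u-400)/5,190+v/5); s=lambda u,v:(215+u/5,205+v/5)
h=lambda u,v:(185+u/5,105+(v-300)/5); ht=lambda u,v:(150+(u-400)/5,165+(v-300)/5)
print('grip top',atz(b,*t(571,111),.175),atz(a,*s(134,45),.175),'tri',tri(a,s(134,45),b,t(571,111)))
print('lid',atz(b,*t(568,126),.078),atz(a,*s(142,163),.078))
print('feet',atz(b,*t(535,165),.078),atz(b,*t(591,78),.078))
e=atz(b,*ht(766,427),.012);c=atz(b,*ht(471,403),.289);d=c-e
print('plate edge',e,'col',c,np.linalg.norm(d[:2]),np.degrees(np.arctan2(d[1],d[0])))
for p in((428,350),(503,343),(515,455),(440,463)):print(atz(b,*ht(*p),.289))
for p in((753,343),(780,510),(545,548)):print(atz(b,*ht(*p),.012))
print('col side',[atz(a,*h(*p),.289) for p in((18,358),(97,311),(147,345),(62,393))])
x=d[:2]/np.linalg.norm(d[:2]);print('seat',e[:2]+.05*x,c[:2]-.11*x)
print('tip side',atz(a,*h(224,472),.28),'rod root',atz(a,*h(118,395),.262))
E
```

```text
grip top [ 0.4791 -0.0472  0.175 ] [ 0.4807 -0.046   0.175 ] tri [ 0.4793 -0.0474  0.1773]
lid [ 0.4772 -0.046   0.078 ] [ 0.4775 -0.0534  0.078 ]
feet [ 0.4501 -0.0228  0.078 ] [ 0.5107 -0.0624  0.078 ]
plate edge [0.5751 0.1084 0.012 ] col [0.5526 0.2637 0.289 ] 0.15694707207293218 98.2382381335303
[0.5855 0.2908 0.289 ]
[0.5895 0.2449 0.289 ]
[0.5204 0.2363 0.289 ]
[0.5159 0.2818 0.289 ]
[0.6378 0.1183 0.012 ]
[0.5137 0.0979 0.012 ]
[0.4871 0.2698 0.012 ]
col side [array([0.5211, 0.2766, 0.289 ]), array([0.5832, 0.2868, 0.289 ]), array([0.5891, 0.2403, 0.289 ]), array([0.5246, 0.2327, 0.289 ])]
seat [0.5679 0.1579] [0.5683 0.1549]
tip side [0.5658 0.1262 0.28  ] rod root [0.5661 0.2408 0.262 ]
```

```bash
python3 -m jog '[[[-0.0395,-0.046,-0.002,0,0,0],[-0.0395,-0.046,-0.002,0,0,0],[-0.0395,-0.046,-0.002,0,0,0],[-0.0395,-0.046,-0.002,0,0,0],[-0.0395,-0.046,-0.002,0,0,0],[-0.0395,-0.046,-0.002,0,0,0],[-0.0395,-0.046,-0.002,0,0,0],[-0.0395,-0.046,-0.002,0,0,0],[-0.0395,-0.046,-0.002,0,0,0],[-0.0395,-0.046,-0.002,0,0,0],[-0.0395,-0.046,-0.002,0,0,0],[-0.0395,-0.046,-0.002,0,0,0]]]' 0.07
python3 -m jog '[[[0,0,0,0,0,0.173],[0,0,0,0,0,0.173],[0,0,0,0,0,0.173],[0,0,0,0,0,0.173],[0,0,0,0,0,0.173],[0,0,0,0,0,0.173],[0,0,0,0,0,0.173],[0,0,0,0,0,0.173],[0,0,0,0,0,0.173],[0,0,0,0,0,0.173],[0,0,0,0,0,0.173],[0,0,0,0,0,0]]]'
cat >> h.py <<'E'
np.set_printoptions(precision=4,suppress=True)
def goto(p,yang):
    "tool-frame shift to world TCP p, and level + yaw turn so that tool y has world angle yang (deg)"
    s=get_state(); r=R.from_quat(s['eef_rot'])
    y=np.array([np.cos(np.radians(yang)),np.sin(np.radians(yang)),0]);z=np.array([0,0,-1.])
    T=R.from_matrix(np.column_stack([np.cross(y,z),y,z]))
    ya=r.as_matrix()[:,1]
    print('t',round(s['clock'],2),'pos',s['tool_pos'],'yaw',np.degrees(np.arctan2(ya[1],ya[0])),'F',s['contact_force'],'q7',s['q'][6])
    print('shift',r.inv().apply(np.array(p)-s['tool_pos']),'turn',(r.inv()*T).as_rotvec())
E
python3 - <<'E'
from h import *
goto([.4795,-.047,.142],-33.2)
r=get_state();w=save('wrist','w1.png');print(w['mtx'],w['mount'])
cv2.imwrite('pics/w1b.png',cv2.resize(w['frame'][:,:,::-1],(800,600),interpolation=cv2.INTER_CUBIC))
E
```

```text
clock: 1.6
tool_pos: [0.4779, -0.0473, 0.2627]
eef_rot: [0.124, 0.992, 0.0, -0.0]
contact_force: [2.1, 1.1, 0.6]
opening: 0.795
finger_force: 0.0
clock: 3.1
tool_pos: [0.4772, -0.0453, 0.2625]
eef_rot: [0.879, 0.476, -0.0, -0.0]
contact_force: [1.4, 0.0, -0.2]
opening: 0.796
finger_force: 0.0
t 3.1 pos [ 0.4772 -0.0453  0.2625] yaw -33.11103525145139 F [ 1.4219  0.     -0.201 ] q7 -0.3412444536609008
shift [-0.0001  0.0029  0.1205] turn [-0.0004  0.0007  0.0016]
[[297.3186   0.     255.2545]
 [  0.     297.3186 188.1518]
 [  0.       0.       1.    ]] [[ 0.0004 -0.9649 -0.2628  0.0661]
 [ 1.      0.0004  0.0001 -0.0001]
 [ 0.0001 -0.2628  0.9649 -0.1456]
 [ 0.      0.      0.      1.    ]]
```

View pics/w1b.png

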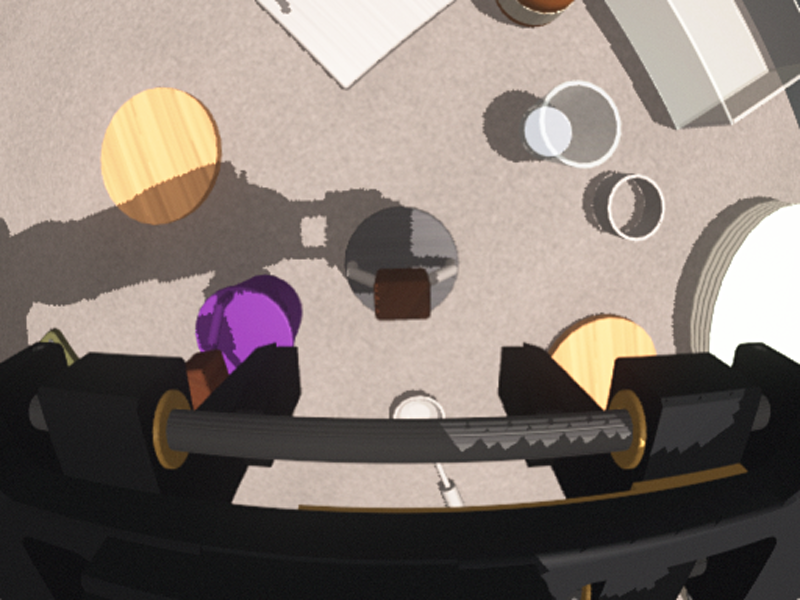

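The wrist view shows the grey pail's wooden block at (402,293), square to the fingers and about centred. Both handle feet are visible at (352,268) and (449,270). The purple pail, at (245,330), is well clear of the left finger. I'll descend and grip.

```bash
python3 -m jog '[[[0,0.002,0.02,0,0,0],[0,0,0.02,0,0,0],[0,0,0.02,0,0,0],[0,0,0.02,0,0,0],[0,0,0.015,0,0,0],[0,0,0.0125,0,0,0],[0,0,0.008,0,0,0],[0,0,0.005,0,0,0],[0,0,0,0,0,0],[0,0,0,0,0,0]]]'
python3 -m jog '[[[0,0,0,0,0,0],[0,0,0,0,0,0],[0,0,0,0,0,0],[0,0,0,0,0,0],[0,0,0,0,0,0],[0,0,0,0,0,0]]]' 0 40
python3 -m jog '[[[0,0,-0.004,0,0,0],[0,0,-0.01,0,0,0],[0,0,-0.01,0,0,0],[0,0,-0.01,0,0,0],[0,0,-0.006,0,0,0],[0,0,0,0,0,0],[0,0,0,0,0,0],[0,0,0,0,0,0]]]'
python3 - <<'E'
from h import *
F=[]
for i in range(4):
    F.append(get_state()['contact_force']);save('wrist','w2.png')
print(F)
goto([.568+.144*.13,.1565-.99*.13,.300],8.2)
E
```

```text
clock: 4.4
tool_pos: [0.4793, -0.0466, 0.1425]
eef_rot: [0.88, 0.475, 0.0, 0.0]
contact_force: [0.4, 0.3, 0.1]
opening: 0.79
finger_force: 0.0
clock: 5.15
tool_pos: [0.4789, -0.0463, 0.1422]
eef_rot: [0.88, 0.476, -0.0, -0.0]
contact_force: [-1.0, 0.3, 0.8]
opening: 0.335
finger_force: 39.7
clock: 6.15
tool_pos: [0.4789, -0.0465, 0.1819]
eef_rot: [0.88, 0.475, -0.0, -0.0]
contact_force: [-0.0, 0.2, -4.4]
opening: 0.337
finger_force: 39.7
[array([-0.0404,  0.1625, -4.3572]), array([ 0.3428, -0.6481, -6.5986]), array([-0.2569, -0.5908, -5.0537]), array([-0.3296, -0.4761, -5.5583])]
t 6.35 pos [ 0.479  -0.0465  0.182 ] yaw -33.230950443879614 F [ 0.6984  0.7956 -5.5847] q7 -0.2820120822377056
shift [ 0.1212  0.0493 -0.118 ] turn [-0.0004 -0.     -0.7231]
```

```bash
python3 -m jog '[[[0,0,-0.012,0,0,0],[0,0,-0.025,0,0,0],[0,0,-0.025,0,0,0],[0,0,-0.025,0,0,0],[0,0,-0.022,0,0,0],[0,0,-0.012,0,0,-0.0531],[0,0,0,0,0,-0.12],[0,0,0,0,0,-0.12],[0,0,0,0,0,-0.12],[0,0,0,0,0,-0.12],[0,0,0,0,0,-0.12],[0,0,0,0,0,-0.07]]]'
python3 -m jog '[[[0.004,0.008,0,0,0,0],[0.008,0.016,0,0,0,0],[0.011,0.022,0,0,0,0],[0.011,0.022,0,0,0,0],[0.011,0.022,0,0,0,0],[0.008,0.016,0,0,0,0],[0.005,0.0105,0,0,0,0],[0,0,0,0,0,0],[0,0,0,0,0,0],[0,0,0,0,0,0]]]'
python3 - <<'E'
from h import *
goto([.568,.1565,.303],8.2)
w=save('wrist','w3.png');a=save('side','s3.png');b=save('top','t3.png')
f=lambda s,u,v,w,h:cv2.resize(s['frame'][v:v+h,u:u+w,::-1],(400,300),interpolation=cv2.INTER_CUBIC)
cv2.imwrite('pics/c3.png',np.vstack([np.hstack([f(a,185,95,120,90),f(b,150,150,120,90)]),np.hstack([f(w,0,0,512,384),f(w,180,60,160,120)])]))
E
```

```text
clock: 7.85
tool_pos: [0.4785, -0.0467, 0.3031]
eef_rot: [0.653, 0.757, -0.0, -0.0]
contact_force: [-0.1, 0.2, -5.8]
opening: 0.337
finger_force: 39.7
clock: 9.1
tool_pos: [0.5856, 0.0268, 0.3033]
eef_rot: [0.655, 0.755, -0.0, -0.0]
contact_force: [0.2, 0.5, -5.7]
opening: 0.334
finger_force: 39.7
t 9.1 pos [0.5856 0.0268 0.3033] yaw 8.13807483750134 F [ 0.1569  0.5171 -5.6653] q7 0.09817814113550956
shift [0.1309 0.0009 0.0003] turn [-0.0004  0.0002 -0.0011]
```

View pics/c3.png

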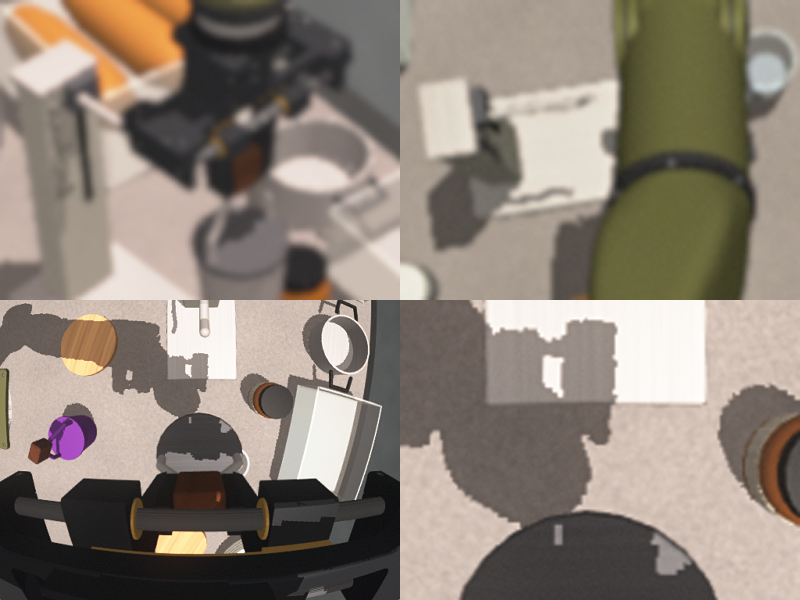

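In the wrist inset the hook rod is at about (205,315), slightly right of the tool's centre line. The pail hangs square in the grip. I'll enlarge that region to measure the lateral offset.

```bash
python3 - <<'E'
from h import *
w=load('w3.png')
cv2.imwrite('pics/c4.png',cv2.resize(w['frame'][0:75,205:305,::-1],None,fx=8,fy=8,interpolation=cv2.INTER_CUBIC))
E
```

```text
(no output)
```

View pics/c4.png

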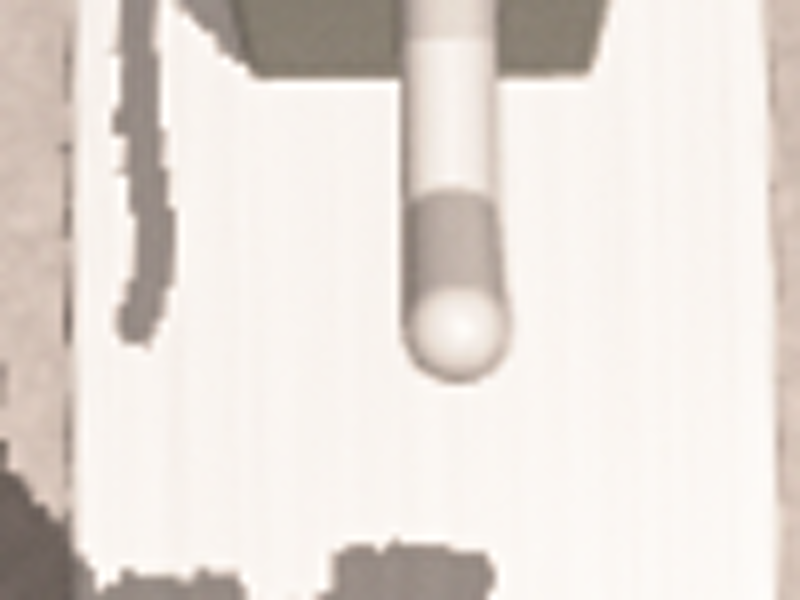

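```bash
python3 - <<'E'
from h import *
w=load('w3.png');m=w['mtx'];M=w['mount'];P=get_state()['tool_pos'];Rt=R.from_quat(get_state()['eef_rot']).as_matrix()
def wr(u,v,z):
    d=np.array([u-m[0,2],v-m[1,2]]);r=np.hypot(*d);th=r/m[0,0]
    c=np.r_[d/r*np.sin(th),np.cos(th)];t=M[:3,:3]@c;o=P+Rt@M[:3,3];dw=Rt@t
    p=o+dw*(z-o[2])/dw[2];return p,Rt.T@(p-P)
print('tip',wr(262.1,41.3,.28));print('rod',wr(261.3,7.5,.26))
print('plate L,R near corner',wr(205+80/8,70,.012),wr(205+773/8,70,.012),wr(205+72/8,10,.012),wr(205+765/8,10,.012))
print('grip top',wr(199.5*1.28,(476-300)*1.28,.321))
E
```

```text
tip (array([0.5738, 0.1321, 0.28  ]), array([0.1057, 0.0029, 0.0234]))
rod (array([0.5698, 0.1598, 0.26  ]), array([0.1337, 0.0029, 0.0434]))
plate L,R near corner (array([0.5094, 0.1427, 0.012 ]), array([ 0.1253, -0.0594,  0.2914])) (array([0.634, 0.161, 0.012]), array([0.1257, 0.0666, 0.2914])) (array([0.4936, 0.2356, 0.012 ]), array([ 0.2195, -0.0617,  0.2914])) (array([0.62  , 0.2542, 0.012 ]), array([0.2199, 0.066 , 0.2914]))
grip top (array([0.5831, 0.0405, 0.321 ]), array([ 0.0137, -0.0008, -0.0176]))
```

```bash
python3 -m jog '[[[0.004,0.0015,0,0,0,0],[0.01,0.0015,0,0,0,0],[0.016,0,0,0,0,0],[0.018,0,0,0,0,0],[0.018,0,0,0,0,0],[0.018,0,0,0,0,0],[0.016,0,0,0,0,0],[0.014,0,0,0,0,0],[0.010,0,0,0,0,0],[0.006,0,0,0,0,0],[0,0,0,0,0,0],[0,0,0,0,0,0]]]'
python3 -m jog '[[[0,0,0.003,0,0,0],[0,0,0.004,0,0,0],[0,0,0.004,0,0,0],[0,0,0.004,0,0,0],[0,0,0.003,0,0,0],[0,0,0.002,0,0,0],[0,0,0,0,0,0]]]'
python3 - <<'E'
from h import *
F=[]
w=save('wrist','w5.png');a=save('side','s5.png')
for i in range(3):
    F.append(get_state()['contact_force'][2]);snapshot('wrist')
print(F);goto([.57,.1595,.275],8.2)
f=lambda s,u,v,w,h:cv2.resize(s['frame'][v:v+h,u:u+w,::-1],(400,300),interpolation=cv2.INTER_CUBIC)
cv2.imwrite('pics/c5.png',np.hstack([f(a,185,95,100,75),f(w,156,60,200,150)]))
E
```

```text
clock: 10.75
tool_pos: [0.5707, 0.1557, 0.3032]
eef_rot: [0.655, 0.755, -0.0, 0.0]
contact_force: [-0.3, 0.4, -5.9]
opening: 0.339
finger_force: 39.7
clock: 11.62
tool_pos: [0.5705, 0.1565, 0.2831]
eef_rot: [0.655, 0.756, -0.0, -0.0]
contact_force: [-0.2, -0.5, -4.3]
opening: 0.336
finger_force: 39.7
[np.float64(-5.595664545756965), np.float64(-4.744339787150366), np.float64(-5.200532102791448)]
t 11.88 pos [0.5707 0.1566 0.2834] yaw 8.200276234401924 F [-0.0919 -0.3644 -5.315 ] q7 -0.11612142132161266
shift [ 0.003  -0.0002  0.0084] turn [ 0.0003 -0.0001  0.    ]
```

View pics/c5.png

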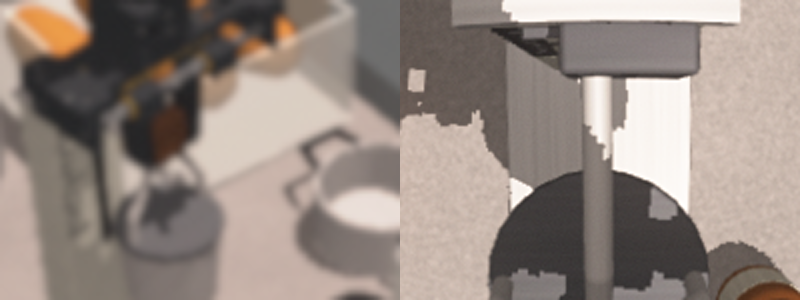

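The hook rod is centred over the lid and passes through the handle loop, and the carriage front is clear. Now I'll ease the pail down.

```bash
python3 -m jog '[[[0,0,0.001,0,0,0],[0,0,0.002,0,0,0],[0,0,0.002,0,0,0],[0,0,0.002,0,0,0],[0,0,0.002,0,0,0],[0,0,0.002,0,0,0],[0,0,0.002,0,0,0],[0,0,0.003,0,0,0],[0,0,0.003,0,0,0],[0,0,0.003,0,0,0],[0,0,0.003,0,0,0],[0,0,0.003,0,0,0]]]'
python3 -m jog '[[[0,0,0.003,0,0,0],[0,0,0.003,0,0,0],[0,0,0.003,0,0,0],[0,0,0.003,0,0,0],[0,0,0.002,0,0,0],[0,0,0.001,0,0,0],[0,0,0,0,0,0],[0,0,0,0,0,0]]]'
python3 - <<'E'
from h import *
F=[]
for i in range(8):
    F.append(get_state()['contact_force']);snapshot('wrist')
print(np.mean(F,0),np.std(F,0));goto([.57,.1595,.275-.053],8.2)
E
```

```text
clock: 13.38
tool_pos: [0.5706, 0.1566, 0.2551]
eef_rot: [0.655, 0.756, 0.0, -0.0]
contact_force: [-1.5, -0.1, -3.1]
opening: 0.338
finger_force: 39.7
clock: 14.38
tool_pos: [0.5706, 0.1566, 0.2403]
eef_rot: [0.655, 0.756, 0.0, 0.0]
contact_force: [-0.9, 0.2, -1.8]
opening: 0.335
finger_force: 39.7
[-0.7187 -0.3918 -1.4918] [0.5978 0.425  0.5733]
t 14.78 pos [0.5706 0.1566 0.2402] yaw 8.195480840554303 F [-0.7264 -0.404  -1.9193] q7 -0.10989317930182933
shift [ 0.003  -0.0002  0.0182] turn [ 0.0001 -0.0001 -0.0001]
```

```bash
python3 -m jog '[[[0,0,0.001,0,0,0],[0,0,0.002,0,0,0],[0,0,0.003,0,0,0],[0,0,0.003,0,0,0],[0,0,0.003,0,0,0],[0,0,0.002,0,0,0],[0,0,0.001,0,0,0],[0,0,0,0,0,0],[0,0,0,0,0,0]]]'
python3 - <<'E'
from h import *
F=[]
for i in range(24):
    F.append(get_state()['contact_force']);snapshot('wrist')
print(np.mean(F,0),np.std(F,0)/5);goto([.57,.1595,.275-.053],8.2)
E
```

```text
clock: 15.9
tool_pos: [0.5706, 0.1566, 0.2253]
eef_rot: [0.655, 0.756, 0.0, 0.0]
contact_force: [-0.6, -0.1, 0.6]
opening: 0.338
finger_force: 39.7
[-0.9681  0.0542 -0.1528] [0.0914 0.0869 0.1198]
t 17.1 pos [0.5706 0.1566 0.2252] yaw 8.198797818413198 F [-0.5517 -0.5997 -0.5741] q7 -0.10766328108817609
shift [ 0.003  -0.0002  0.0032] turn [ 0.0001 -0.0001 -0.    ]
```

```bash
python3 -m jog '[[[0,-0.0005,0.001,0,0,0],[0,0,0.001,0,0,0],[0,0,0,0,0,0],[0,0,0,0,0,0]]]' - 6
python3 -m jog '[[[0,0,0,0,0,0],[0,0,0,0,0,0],[0,0,0,0,0,0],[0,0,0,0,0,0],[0,0,0,0,0,0],[0,0,0,0,0,0],[0,0,0,0,0,0],[0,0,0,0,0,0],[0,0,0,0,0,0],[0,0,0,0,0,0],[0,0,0,0,0,0],[0,0,0,0,0,0]]]' 0.055
python3 - <<'E'
from h import *
w=save('wrist','w6.png');a=save('side','s6.png')
f=lambda s,u,v,w,h:cv2.resize(s['frame'][v:v+h,u:u+w,::-1],(400,300),interpolation=cv2.INTER_CUBIC)
cv2.imwrite('pics/c6.png',np.hstack([f(a,185,95,120,90),f(w,106,60,300,225)]))
E
```

```text
clock: 17.6
tool_pos: [0.5709, 0.1566, 0.2235]
eef_rot: [0.655, 0.756, 0.001, 0.001]
contact_force: [2.8, 1.0, -0.9]
opening: 0.337
finger_force: 6.0
clock: 19.1
tool_pos: [0.5701, 0.1565, 0.2232]
eef_rot: [0.655, 0.756, 0.0, -0.0]
contact_force: [0.1, -0.4, 0.4]
opening: 0.628
finger_force: 0.0
```

View pics/c6.png

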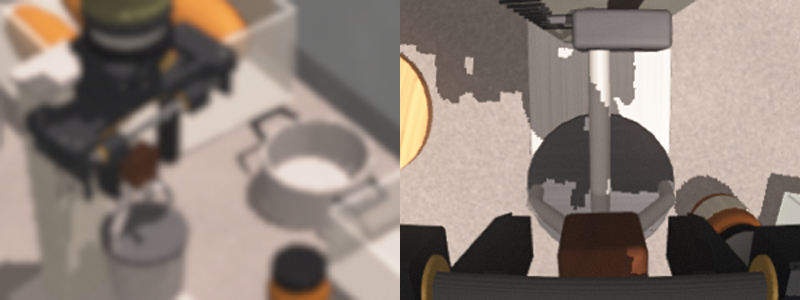

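The pail hangs free on the hook. Its block, at (603,245), is clear of both fingers. I'll wait for it to be still, comparing wrist frames.

```bash
Z='x'; python3 -m jog '[[[0,0,0,0,0,0],[0,0,0,0,0,0],[0,0,0,0,0,0],[0,0,0,0,0,0],[0,0,0,0,0,0],[0,0,0,0,0,0],[0,0,0,0,0,0],[0,0,0,0,0,0],[0,0,0,0,0,0],[0,0,0,0,0,0],[0,0,0,0,0,0],[0,0,0,0,0,0]]]' | head -1
python3 -m jog '[[[0,0,0,0,0,0],[0,0,0,0,0,0],[0,0,0,0,0,0],[0,0,0,0,0,0],[0,0,0,0,0,0],[0,0,0,0,0,0],[0,0,0,0,0,0],[0,0,0,0,0,0],[0,0,0,0,0,0],[0,0,0,0,0,0],[0,0,0,0,0,0],[0,0,0,0,0,0]]]' | head -1
python3 - <<'E'
from h import *
g=lambda s:cv2.cvtColor(s['frame'][130:275,200:312],cv2.COLOR_RGB2GRAY).astype(np.float32)
r=g(load('w6.png'));fr=[g(save('wrist','w7.png')) for i in range(12)]
print('vs first',np.abs(fr[0]-r).mean(),[round(float(np.abs(f-fr[0]).mean()),2) for f in fr])
print([np.round(cv2.phaseCorrelate(fr[0],f)[0],2) for f in fr])
goto([.57,.1595,.275],8.2)
E
```

```text
clock: 20.7
clock: 22.2
vs first 1.3282635 [0.0, 1.33, 1.32, 1.33, 1.35, 1.34, 1.33, 1.33, 1.33, 1.34, 1.33, 1.33]
[array([0., 0.]), array([-0.01,  0.  ]), array([-0.02, -0.01]), array([-0.01,  0.  ]), array([-0.,  0.]), array([-0.01, -0.  ]), array([-0.  ,  0.01]), array([-0.03, -0.01]), array([-0.  , -0.01]), array([-0.01,  0.01]), array([ 0.02, -0.  ]), array([-0.01, -0.01])]
t 22.8 pos [0.5701 0.1565 0.2232] yaw 8.200989036549073 F [0.9243 0.079  0.2499] q7 -0.1074254506727322
shift [ 0.003   0.0004 -0.0518] turn [ 0.     -0.0001  0.    ]
```

It is quite still. I'll regrip and ease it off.

```bash
python3 -m jog '[[[0,0.001,0,0,0,0],[0,0,0,0,0,0]]]' | head -2
python3 -m jog '[[[0,0,0,0,0,0],[0,0,0,0,0,0],[0,0,0,0,0,0],[0,0,0,0,0,0],[0,0,0,0,0,0],[0,0,0,0,0,0]]]' 0.025 6
python3 -m jog '[[[0,0,0,0,0,0],[0,0,0,0,0,0],[0,0,-0.001,0,0,0],[0,0,-0.002,0,0,0],[0,0,-0.003,0,0,0],[0,0,-0.003,0,0,0],[0,0,-0.003,0,0,0],[0,0,-0.003,0,0,0],[0,0,-0.003,0,0,0],[0,0,-0.003,0,0,0],[0,0,-0.003,0,0,0],[0,0,-0.003,0,0,0]]]' 0 40
```

```text
clock: 23.05
tool_pos: [0.5712, 0.1567, 0.2232]
clock: 23.8
tool_pos: [0.5708, 0.1566, 0.2232]
eef_rot: [0.655, 0.756, -0.0, -0.0]
contact_force: [-0.9, -0.1, 0.0]
opening: 0.345
finger_force: 5.9
clock: 25.3
tool_pos: [0.5709, 0.1566, 0.2503]
eef_rot: [0.655, 0.756, -0.0, -0.0]
contact_force: [-2.1, -0.1, -3.1]
opening: 0.334
finger_force: 39.8
```

```bash
python3 -m jog '[[[0,0,-0.003,0,0,0],[0,0,-0.003,0,0,0],[0,0,-0.003,0,0,0],[0,0,-0.003,0,0,0],[0,0,-0.003,0,0,0],[0,0,-0.003,0,0,0],[0,0,-0.003,0,0,0],[0,0,-0.002,0,0,0],[0,0,-0.002,0,0,0],[0,0,-0.002,0,0,0],[0,0,-0.002,0,0,0],[0,0,-0.002,0,0,0]]]'
python3 -m jog '[[[0,0,-0.003,0,0,0],[0,0,-0.004,0,0,0],[0,0,-0.004,0,0,0],[0,0,-0.004,0,0,0],[0,0,-0.004,0,0,0],[0,0,-0.003,0,0,0],[0,0,-0.002,0,0,0],[0,0,0,0,0,0]]]'
python3 - <<'E'
from h import *
goto([.5867,.028,.303],8.2)
w=save('wrist','w8.png')
f=lambda s,u,v,w,h:cv2.resize(s['frame'][v:v+h,u:u+w,::-1],(600,450),interpolation=cv2.INTER_CUBIC)
cv2.imwrite('pics/c8.png',f(w,156,60,240,180))
E
```

```text
clock: 26.8
tool_pos: [0.571, 0.1566, 0.2813]
eef_rot: [0.655, 0.756, 0.0, -0.0]
contact_force: [-0.6, 0.1, -5.0]
opening: 0.339
finger_force: 39.8
clock: 27.8
tool_pos: [0.5711, 0.1567, 0.3053]
eef_rot: [0.655, 0.756, 0.0, 0.0]
contact_force: [-0.7, -0.5, -4.6]
opening: 0.337
finger_force: 39.8
t 27.8 pos [0.5711 0.1567 0.3053] yaw 8.199250622170196 F [-0.6677 -0.4563 -4.6156] q7 -0.11905077488712475
shift [-0.1296 -0.0029  0.0023] turn [ 0.0003 -0.0001 -0.    ]
```

View pics/c8.png

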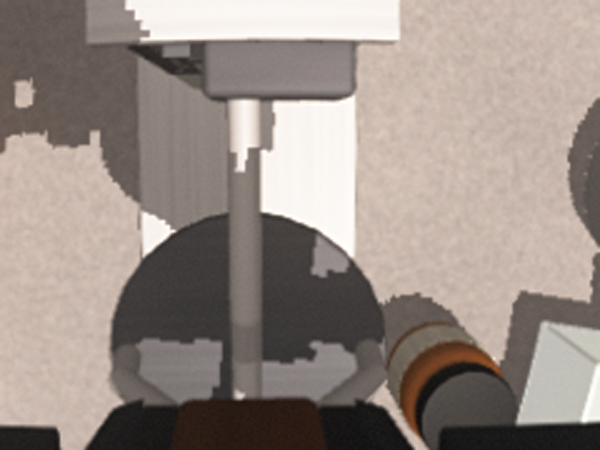

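The hook is back up (rod clear of the bar), so I'll withdraw straight along −x and carry the pail to the board.

```bash
python3 -m jog '[[[-0.003,0,0,0,0,0],[-0.006,0,0,0,0,0],[-0.01,0,0,0,0,0],[-0.012,0,0,0,0,0],[-0.015,0,0,0,0,0],[-0.018,0,0,0,0,0],[-0.02,0,0,0,0,0],[-0.022,0,0,0,0,0],[-0.022,0,0,0,0,0],[-0.022,0,0,0,0,0],[-0.022,0,0,0,0,0],[-0.022,0,0,0,0,0]]]'
python3 -m jog '[[[-0.023,-0.0055,0,0,0,0],[-0.025,-0.006,0,0,0,0],[-0.025,-0.006,0,0,0,0],[-0.025,-0.006,0,0,0,0],[-0.025,-0.006,0,0,0,0],[-0.025,-0.006,0,0,0,0],[-0.025,-0.006,0,0,0,0],[-0.02,-0.005,0,0,0,0],[-0.015,-0.004,0,0,0,0],[-0.01,-0.003,0,0,0,0],[-0.007,-0.001,0,0,0,0],[0,0,0,0,0,0]]]'
python3 - <<'E'
from h import *
goto([.577,-.2655,.158],8.2)
a=save('side','s9.png');w=save('wrist','w9.png')
f=lambda s,u,v,w,h:cv2.resize(s['frame'][v:v+h,u:u+w,::-1],(400,300),interpolation=cv2.INTER_CUBIC)
cv2.imwrite('pics/c9.png',np.hstack([f(a,260,180,160,120),f(w,0,0,512,384)]))
E
```

```text
clock: 29.35
tool_pos: [0.5987, -0.0375, 0.3052]
eef_rot: [0.655, 0.756, -0.0, 0.0]
contact_force: [0.2, -0.7, -6.3]
opening: 0.337
finger_force: 39.8
clock: 30.85
tool_pos: [0.577, -0.2659, 0.3051]
eef_rot: [0.655, 0.756, 0.0, -0.0]
contact_force: [0.1, 0.3, -5.3]
opening: 0.336
finger_force: 39.8
t 30.85 pos [ 0.577  -0.2659  0.3051] yaw 8.193667736572642 F [ 0.1038  0.3119 -5.3062] q7 0.5735206824997403
shift [0.0004 0.0001 0.1471] turn [ 0.0001 -0.0002 -0.0001]
```

View pics/c9.png

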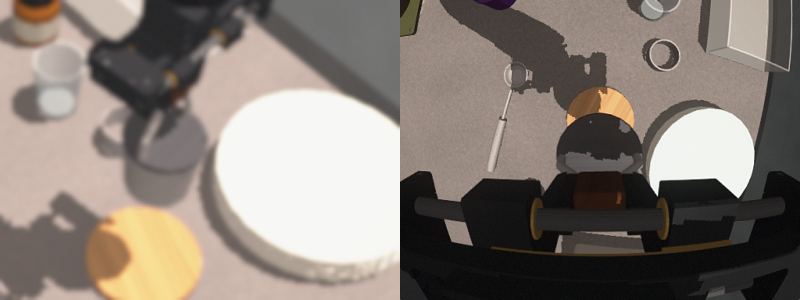

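```bash
python3 -m jog '[[[0,0,0.006,0,0,0],[0,0,0.012,0,0,0],[0,0,0.015,0,0,0],[0,0,0.017,0,0,0],[0,0,0.017,0,0,0],[0,0,0.017,0,0,0],[0,0,0.017,0,0,0],[0,0,0.015,0,0,0],[0,0,0.01,0,0,0],[0,0,0.006,0,0,0],[0,0,0.003,0,0,0],[0,0,0,0,0,0]]]'
python3 -m jog '[[[0,0,0.002,0,0,0],[0,0,0.002,0,0,0],[0,0,0.002,0,0,0],[0,0,0.001,0,0,0],[0,0,0.001,0,0,0],[0,0,0,0,0,0],[0,0,0,0,0,0]]]'
```

```text
clock: 32.45
tool_pos: [0.577, -0.2659, 0.1704]
eef_rot: [0.655, 0.756, 0.0, 0.0]
contact_force: [-0.6, 0.2, -5.2]
opening: 0.34
finger_force: 39.8
clock: 33.33
tool_pos: [0.5769, -0.2659, 0.1622]
eef_rot: [0.655, 0.756, 0.0, 0.0]
contact_force: [0.9, 0.2, -5.8]
opening: 0.336
finger_force: 39.8
```

```bash
python3 -m jog '[[[0,0,0.001,0,0,0],[0,0,0.001,0,0,0],[0,0,0.001,0,0,0],[0,0,0.001,0,0,0],[0,0,0,0,0,0],[0,0,0,0,0,0]]]' | sed -n 1,4p
python3 -m jog '[[[0,0,0.001,0,0,0],[0,0,0.001,0,0,0],[0,0,0,0,0,0],[0,0,0,0,0,0]]]'| sed -n 1,4p
```

```text
clock: 34.08
tool_pos: [0.5769, -0.2658, 0.1582]
eef_rot: [0.655, 0.756, 0.0, 0.0]
contact_force: [0.5, -0.7, -5.9]
clock: 34.58
tool_pos: [0.5769, -0.2659, 0.1563]
eef_rot: [0.655, 0.756, 0.0, 0.0]
contact_force: [0.5, -0.0, -3.8]
```

```bash
python3 -m jog '[[[0,0,0.0005,0,0,0],[0,0,0.0005,0,0,0],[0,0,0,0,0,0],[0,0,0,0,0,0]]]'| sed -n 1,4p
python3 -m jog '[[[0,0,0.0005,0,0,0],[0,0,0,0,0,0],[0,0,0,0,0,0]]]'| sed -n 1,4p
```

```text
clock: 35.08
tool_pos: [0.577, -0.2661, 0.1562]
eef_rot: [0.655, 0.756, 0.0, 0.0]
contact_force: [-2.0, 0.9, 5.6]
clock: 35.45
tool_pos: [0.577, -0.2661, 0.1562]
eef_rot: [0.655, 0.756, 0.0, 0.001]
contact_force: [-3.4, 0.2, 7.8]
```

It is standing on the board. I'll open, back off and check.

```bash
python3 -m jog '[[[0,0,0,0,0,0],[0,0,0,0,0,0],[0,0,0,0,0,0],[0,0,0,0,0,0],[0,0,0,0,0,0],[0,0,0,0,0,0],[0,0,0,0,0,0]]]' 0.07
python3 -m jog '[[[0,0,-0.005,0,0,0],[0,0,-0.015,0,0,0],[0,0,-0.03,0,0,0],[0,0,-0.03,0,0,0],[0,0,-0.03,0,0,0],[0,0,-0.02,0,0,0],[-0.03,-0.03,0,0,0,0],[-0.03,-0.03,0,0,0,0],[-0.03,-0.03,0,0,0,0],[-0.03,-0.03,0,0,0,0],[-0.03,-0.03,0,0,0,0],[0,0,0,0,0,0]]]'
python3 - <<'E'
from h import *
a=save('side','sA.png');w=save('wrist','wA.png');b=save('top','tA.png')
f=lambda s,u,v,w,h:cv2.resize(s['frame'][v:v+h,u:u+w,::-1],(400,300),interpolation=cv2.INTER_CUBIC)
cv2.imwrite('pics/cA.png',np.vstack([np.hstack([f(a,260,210,120,90),f(b,265,145,120,90)]),np.hstack([f(w,0,0,512,384),f(a,185,95,120,90)])]))
E
```

```text
clock: 36.33
tool_pos: [0.5769, -0.2658, 0.1547]
eef_rot: [0.655, 0.756, 0.0, -0.0]
contact_force: [-0.4, -0.4, 1.2]
opening: 0.796
finger_force: 0.0
clock: 37.83
tool_pos: [0.4461, -0.44, 0.286]
eef_rot: [0.658, 0.753, -0.002, 0.001]
contact_force: [0.4, 0.1, -0.2]
opening: 0.796
finger_force: 0.0
```

View pics/cA.png

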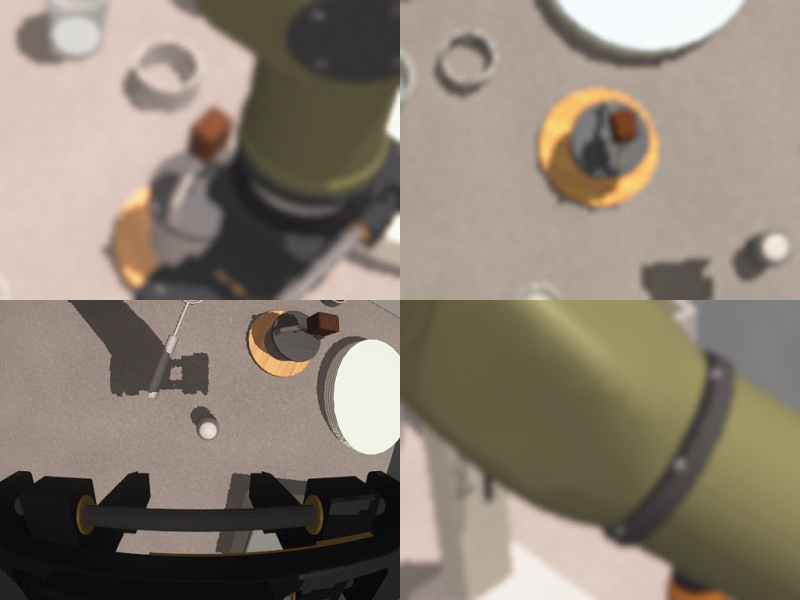

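The pail stands upright on the middle of the board: in the top crop the lid is at (608,138) and the board at (599,148), and parallax explains the gap. The gripper is clear.

```bash
python3 -c "
from plant import *
print(finish_job())"
```

```text
the job is handed in; nothing more can be done
None
```

The pail was hung on the hook by its loop and left hanging on its own, quite still, then eased off and stood upright on the middle of the right-hand board; I handed the job in at about 38 s, and no verdict came back.

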